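Park the index plunger of a decorating turntable and bring the wheel round

ROBOT

A 7-joint arm with a two-finger parallel gripper is mounted at the origin on a cart in front of the work surface, level with it; the furniture and walls round the work are solid. World frame = base frame: x ahead of the robot, y to its left, z up, the work surface at z = 0. Lengths are in mm, angles in rad, forces in N, time in s.
With the tool pointing down it reaches from about 425 to 875 mm from the base axis. Payload 8.4 kg.
Tool frame: the origin (TCP) lies midway between the tips of the shut fingers; the grasp point (between the pads) lies 19 mm behind it (r.pinch_z is the distance from the TCP to the grasp point, in mm); z points along the fingers, y is the line along which they close (so a half turn about z gives the same grasp; the last joint's range is limited). The gripper opens to 85 mm and grips with 20 to 120 N. Pads are 22 mm wide; open, the fingers measure 114 mm over their backs; the gripper's body (76 mm by 85 mm) begins 54 mm behind the grasp point. The pads swing forward as they close: fully open they stand 13 mm farther back than shut.
Start: joints at [-1.37, 0.333, 0.04, 1.465, -0.013, 1.343, -0.059], TCP at [191.965, 620.978, 231.308] pointing down, gripper open.
Joint ranges: [-2.58, 2.58], [-0.38, 2.09], [-1.3, 1.39], [0.25, 2.4], [-1.5, 4.64], [0.08, 2.09], [-2.65, 2.65]. Speed limits (rad/s): [2.22, 2.22, 2.79, 2.79, 3.14, 3.14, 3.14].

INTERFACE

Orientations are given as a unit quaternion [w, x, y, z].
In Python, from plant import sensors, eyes, r, models gives the robot as it stands.
- The arm moves only by the tool play_rows, never from a script. Its argument "series" is a list of rows, each a list of 3 entries, a list of its own where there are three numbers: the shift along the tool's x, y, z in m, then the turn, a rotation vector about the tool's x, y, z in rad, then the gripper command: -1 is shut, 1 is fully open, values between are in proportion. In form: [[[dx, dy, dz], [ax, ay, az], jaw], ...]. A call has 1 to 20 rows; each row shifts and turns the commanded pose from where the row before left it, along the tool's axes as they then stand; what a row does not reach is not made up. A row lasts 1/12 s, in which the tool goes at most 41.7 mm and 7.16 degrees, less where a joint would pass 70% of its speed; a pose out of reach is approached as far as the arm can. A call is refused whole if a number of a shift passes 0.0417 or a number of a turn 0.125, either way. A call with a gripper value outside its range is refused whole. The fingers move at their own pace and stop on an object; "newtons" is the grip in N (left out, the last holds). Time passes only in rows, so rows that do not move let the fingers close. It gives the time, the measured TCP pose, the force, the opening and the grip force at its end, in the units of the state.
- sensors.sense(): the state, without advancing time (a new reading comes with each control period).
- eyes.camera(name): name is "scene" or "top" or "wrist"; returns (picture, depth): 420x560x3 uint8, red, green, blue; 420x560 float32, mm along the optical axis (not along the pixel's ray), 0 where there is no reading.
- eyes.calibration(name): a dict with "camera_matrix" (3x3 intrinsics, pixels), "D" ([k1, k2, p1, p2, k3] as OpenCV has them; the pictures are not rectified), "origin" and "rotation" of the camera in the world. Camera axes: x right, y up, looking along -z (the intrinsics and any distortion apply to the point x, -y, -z); pixel columns grow to the right and rows downward; lengths in mm; the calibration is good to about 2 mm. A picture is of the moment at which its call begins: read the wrist's pose just before it. calibration takes no time and is no camera call; for the wrist camera it gives the pose at the moment of the call.
- r.sign_off(): hands the job in; it is judged then, once.
Trained networks look in the newest picture that a camera, given by its name, has taken for a name from the list of things; names that differ only in an ending like _2 or _b are one class to them, and where a whole thing is asked for, a point or a joint stands for the part that bears it (a point fixed in the world has none). Each returns a list of dicts, best first, with "conf" (0 to 1); they miss things now and then, are a little off and sometimes report something else, mostly with a low value. They report only what shows in the picture. A call takes as long as a camera call.
- models.recognise(thing, camera): "xy" ([column, row] in pixels, amid what is visible of it).
- models.regions_of(thing, camera): "pixels" (420x560 bool, what is visible of it) and "xy" ([column, row] in pixels, amid what is visible of it).
- models.pinpoint(thing, camera): "xy" ([column, row] in pixels: a listed point, or the origin of a listed thing).
The state is a dict: "time_s": time; "joints": joint angles; "joint_velocities": joint speeds; "joint_torque": joint torques, N m; "tool_pos": TCP position; "ee_rot": TCP orientation; "force": force on the tool from outside, world axes, zero at the start; "ft_torque": the same for the moment, N m; "gripper_width": finger opening in mm; "finger_force": force on a finger pad.
Only numpy, scipy, OpenCV 4.12 (cv2) and the standard library are available. Lean on these libraries where they do the work, as an engineer would, in place of code of your own. Each camera call takes 0.05 s, during which the arm holds its last target. There are 200 camera calls.

TASK

The decorating turntable is locked by its index plunger; set it free-running for the next glaze. Pull up the plunger's black knob gently, without straining it against its end stop, twist it into a rest notch so that it stays up by itself when you let go, then turn the wheel by its finger knob until the finger knob stands at the red pointer, and let go. The bowl must stay upright in the middle of the wheel, and the things around it untouched.

Things in the scene. Friction and masses are not known exactly. Their poses are not given: they have to be found in the camera images.
- turntable: dividing turntable for decorating, fixed to the worktop: grey foot, bright wheel 256 mm across, its top 48 mm above the worktop, with 24 brass-bushed index holes round its rim. Origin: on the worktop under the wheel's axis. -x: to the red pointer. +y: to the grey bracket (arm 72 mm high, reaching 158 mm out) that carries the index plunger, whose upright axis is 119 mm from the wheel's. z up.
- plunger: sprung index plunger, slides and turns on its upright axis: fluted black knob 28 mm across, 24 mm tall, an orange line across its top. Its nose now stands 7 mm deep in an index hole and locks the wheel. Origin: middle of the knob, now 140 mm above the worktop. x along the orange line, now parallel to the turntable's x. Pull needed: 5 to 9 N. Over 12 N on its end stop, beyond the pull itself, harms it.
- cross_bar (a point): middle of the plunger's steel cross bar, on its axis 36 mm below the middle of the knob; bar 31 mm long, 4 mm thick, parallel to the orange line. It lies in a deep slot of the sleeve. Lifted 13 to 25 mm (it differs from case to case and is not measured) it clears the sleeve's rim; a hard end stop follows 2 mm above that.
- sleeve_seat (a point): point on the plunger's axis at the top of the bracket, 72 mm above the worktop. The steel sleeve, 26 mm across, is screwed in here, by up to 6 mm more or less; its rim ends 1 to 13 mm below the knob. In the rim, 60 degrees from the deep slot either way, are rest notches 4 mm deep and 7 mm wide that hold the cross bar, so knob and bar, 4 mm below where the bar clears; between them the rim is flat.
- finger_knob (a point): black upright finger knob near the wheel's edge, to turn the wheel by: 18 mm across, from 50 to 84 mm above the worktop, 90 mm from the wheel's axis, revolving on its own stud. The point lies on its axis, 70 mm above the worktop. It starts 75 degrees from the pointer and comes there if the wheel turns clockwise seen from above. The wheel runs easily and stops where it is left.
- pointer (a point): tip of the red pointer at the turntable's foot, 134 mm from the wheel's axis, 44 mm above the worktop, just outside the wheel's rim.
- bowl: flowered white bowl, 115 mm wide, 52 mm tall, standing loose in the middle of the wheel on a rubber mat (its rim 102 mm above the worktop). Origin: centre of its underside.
- mug: bystander: striped mug, 86 mm wide, 90 mm tall, handle on one side. Origin: centre of its underside.
- tub: bystander: yellow round tub with white lid, 74 mm wide, 66 mm tall. Origin: centre of its underside.
- lemon: bystander: lemon, 78 x 55 x 56 mm. Origin: centre of its underside.
- cream: bystander: small white pot with red lid, 58 mm wide, 50 mm tall. Origin: centre of its underside.
- spoon: bystander: steel teaspoon lying flat, 130 mm long. Origin: centre of its underside.
- jar: bystander: clear glass jar, 71 mm wide, 99 mm tall. Origin: centre of its underside.
- pepper_jar: bystander: small spice jar with yellow cap, 45 mm wide, 100 mm tall. Origin: centre of its underside.
- wheel (a joint): turn of the wheel about its upright axis, rad: 0 at the start, positive counter-clockwise seen from above; free to turn only while the plunger is up

How it is judged (in metres and radians):
On the way, in this order (a step that is already met when the one before it is completed fails the run):
1. the plunger is up, its cross bar in a rest notch, and the fingers have let go of it (z of plunger in the frame of turntable above 0.148 m and angle between the x axis of plunger and the x axis of turntable, either way round between 0.87 and 1.23 rad and contact force between the fingers and plunger below 0.1 N), for 0.3 s.
2. the finger knob stands at the pointer (x of finger_knob in the frame of turntable below 0 m and y of finger_knob in the frame of turntable between -0.012 and 0.012 m), for 0.2 s.
At the end, for the whole second after the job is handed in: Plunger released and retracted: knob 8 mm or more above its start, turned 50 to 70 degrees, cross bar in a rest notch. Finger knob within 12 mm of the line from wheel axis to pointer, on the pointer's side. Wheel at rest. Bowl upright within 0.15 rad on the wheel, within 30 mm of its axis (all of step 2 and z of plunger in the frame of turntable above 0.148 m and angle between the x axis of plunger and the x axis of turntable, either way round between 0.87 and 1.23 rad and velocity of joint wheel between -0.05 and 0.05 rad/s and angle between bowl's own z axis and vertical below 0.15 rad and horizontal distance between bowl and turntable below 0.03 m and z of bowl in the frame of turntable above 0.04 m); the robot touches nothing.
It fails at once if the plunger is pulled against its end stop with more than 12 N (contact force between plunger and end_stop above 12 N).
It fails at once if the bowl is tipped or pushed off the middle of the wheel (not (angle between bowl's own z axis and vertical below 0.15 rad and horizontal distance between bowl and turntable below 0.03 m and z of bowl in the frame of turntable above 0.04 m)).
It fails at once if a bystander is pushed more than 20 mm (distance of any of mug, tub, lemon, cream, spoon, jar, pepper_jar from where it was at the start of the episode above 0.02 m).
It also fails if it takes over 56 s, if anything falls off the work surface, if the arm or the gripper's body presses on something with over 40 N, if the wrist force passes 120 N, or if a joint passes its speed limit or range.

## Working session

There is one attempt and no reset: what is moved stays moved. The work goes in short steps, Python scripts to look and compute and a tool call to move; the robot and the scene stay as the last step left them, time stands still between calls to the robot, and variables do not carry over. Pictures are saved under pics/ and viewed, at most 10 in all, crops included, and the job is handed in when it is done.

Besides the shell and the picture viewer there is one more tool, called after ">>>" by a JSON object that holds its "api" and its "payload". play_rows: Moves the arm, as the interface text tells. Its arguments: {"type":"object","properties":{"series":{"type":"array"},"newtons":{"type":"number"}},"required":["series"]}

```bash
mkdir -p pics; cat > h.py <<'E'
import numpy as np, cv2
from scipy.spatial.transform import Rotation as R
from plant import sensors, eyes, r, models
def ray(cal,xy):
    K=np.array(cal["camera_matrix"],float);D=np.array(cal["D"],float)
    p=cv2.undistortPoints(np.array([[xy]],float),K,D)[0,0]
    d=np.array(cal["rotation"])@np.array([p[0],-p[1],-1.])
    return np.array(cal["origin"],float),d
def tri(rays):
    A=0;b=0
    for o,d in rays:
        d=d/np.linalg.norm(d);P=np.eye(3)-np.outer(d,d);A=A+P;b=b+P@o
    x=np.linalg.solve(A,b)
    return x,[np.linalg.norm(np.cross(x-o,d/np.linalg.norm(d))) for o,d in rays]
def atz(ra,z): o,d=ra; return o+d*(z-o[2])/d[2]
E
python3 - <<'E'
from h import *
s=sensors.sense(); print(s)
ims=[]
for c in ("scene","top","wrist"):
    im,d=eyes.camera(c); cv2.imwrite(f"pics/{c}0.png",im[:,:,::-1]); 
    print(c,np.round(eyes.calibration(c)["origin"]), np.round(eyes.calibration(c)["rotation"],3).tolist())
R_={}
for t in ("turntable","plunger","cross_bar","sleeve_seat","finger_knob","pointer","bowl"):
    for c in ("scene","top","wrist"):
        q=models.pinpoint(t,c)
        if q:
            print(t,c,np.round(q[0]["xy"],1),round(q[0]["conf"],2)); 
            if q[0]["conf"]>.4: R_.setdefault(t,[]).append(ray(eyes.calibration(c),q[0]["xy"]))
    if len(R_.get(t,[]))>1: 
        x,e=tri(R_[t]);print("   ",np.round(x,1),np.round(e,1))
print(sensors.sense()["time_s"])
E
```

```text
{'time_s': 0.0, 'joints': array([-1.37017941,  0.33391194,  0.03990634,  1.46624817, -0.01336708,
        1.34328658, -0.05848739]), 'joint_velocities': array([-0.00022715,  0.00059165,  0.00049192,  0.00190288,  0.00107063,
       -0.00049652,  0.00113496]), 'joint_torque': array([ 1.20598135e-03, -6.58569074e+01,  1.36636801e+00, -4.05539954e+01,
        1.67593412e-02,  1.27460441e-02, -1.24825675e-05]), 'tool_pos': array([191.9014449 , 620.56667059, 230.43235109]), 'ee_rot': array([-4.35676851e-05,  1.49361229e-01,  9.88782379e-01, -7.93119015e-04]), 'force': array([-0.25061166,  0.93310013,  0.35363135]), 'ft_torque': array([0.03444869, 0.01316262, 0.02147381]), 'finger_force': 0.0, 'gripper_width': 85.0265386746148}
scene [ 151. -863.  631.] [0.839, 0.49, -0.125, -0.201]
top [ 407.  -17. 1223.] [0.705, 0.05, -0.06, -0.705]
wrist [115. 645. 373.] [0.795, -0.127, -0.092, 0.586]
turntable scene [262.5 231.6] 0.73Traceback (most recent call last):
  File "<stdin>", line 13, in <module>
  File "h.py", line 7, in ray
    d=np.array(cal["rotation"])@np.array([p[0],-p[1],-1.])
      ~~~~~~~~~~~~~~~~~~~~~~~~~^~~~~~~~~~~~~~~~~~~~~~~~~~~
ValueError: matmul: Input operand 1 has a mismatch in its core dimension 0, with gufunc signature (n?,k),(k,m?)->(n?,m?) (size 3 is different from 4)
```

```bash
sed -i 's/d=np.array(cal\["rotation"\])@/q=cal["rotation"]; d=R.from_quat([q[1],q[2],q[3],q[0]]).as_matrix()@/' h.py
python3 - <<'E'
from h import *
R_={}
for t in ("turntable","plunger","cross_bar","sleeve_seat","finger_knob","pointer","bowl"):
    for c in ("scene","top"):
        q=models.pinpoint(t,c)
        if q:
            print(t,c,np.round(q[0]["xy"],1),round(q[0]["conf"],2)); 
            if q[0]["conf"]>.3: R_.setdefault(t,[]).append(ray(eyes.calibration(c),q[0]["xy"]))
    if len(R_.get(t,[]))>1: 
        x,e=tri(R_[t]);print("   ",np.round(x,1),np.round(e,1))
print(sensors.sense()["time_s"])
a=[cv2.imread(f"pics/{c}0.png") for c in("scene","top")]
cv2.imwrite("pics/a.png",np.hstack([cv2.resize(x,(400,300)) for x in a]))
E
```

```text
turntable scene [262.5 231.6] 0.73
turntable top [255.4 224.8] 0.81
    [557.   41.6   3.4] [0.1 0.1]
plunger scene [234.5 172. ] 0.69
plunger top [212.1 229.1] 0.41
    [525.1 153.2 149.2] [2. 2.]
cross_bar scene [234.3 184.6] 0.45
cross_bar top [215.4 228.6] 0.54
    [526.6 151.3 110.6] [6.5 6.5]
sleeve_seat scene [237.8 193. ] 0.95
sleeve_seat top [216.  231.8] 0.76
    [527.8 151.3  82.3] [1.2 1.2]
finger_knob scene [275.7 224.3] 0.55
finger_knob top [217.7 230.9] 0.55
    [590.  142.3 -38.8] [52.4 52.4]
pointer scene [223.1 237.3] 0.84
pointer top [268.1 269.8] 0.73
    [ 4.223e+02 -4.000e-01  4.710e+01] [4.3 4.3]
bowl scene [261.9 218.6] 0.69
bowl top [257.6 216.2] 0.96
    [566.3  36.9  48.4] [11.7 11.7]
0.9
```

View pics/scene0.png

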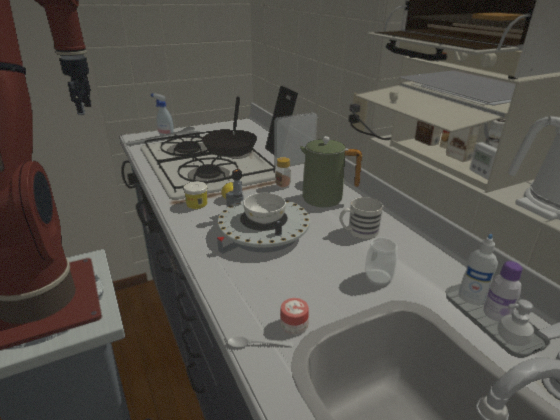

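View pics/top0.png

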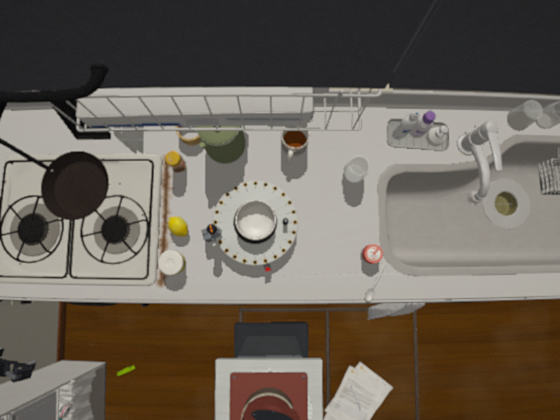

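The scene view shows the turntable near pixel (265,222). The black plunger is at (236,187), the finger knob at (278,229) and the red pointer at (221,240). In the top view the plunger is at (211,230), the finger knob at (285,221) and the pointer at (268,268). The network's finger_knob hit in the top view is actually the plunger. The other points fit a turntable at about (557,42) with a yaw of about 16.5°.

>>> {"api": "play_rows", "payload": {"series": [[[-0.0228,-0.0174,-0.0008],[0,0,0],1],[[-0.0228,-0.0174,-0.0008],[0,0,0],1],[[-0.0228,-0.0174,-0.0008],[0,0,0],1],[[-0.0228,-0.0174,-0.0008],[0,0,0],1],[[-0.0228,-0.0174,-0.0008],[0,0,0],1],[[-0.0228,-0.0174,-0.0008],[0,0,0],1],[[-0.0228,-0.0174,-0.0008],[0,0,0],1],[[-0.0228,-0.0174,-0.0008],[0,0,0],1],[[-0.0228,-0.0174,-0.0008],[0,0,0],1],[[-0.0228,-0.0174,-0.0008],[0,0,0],1],[[-0.0228,-0.0174,-0.0008],[0,0,0],1],[[-0.0228,-0.0174,-0.0008],[0,0,0],1],[[-0.0228,-0.0174,-0.0008],[0,0,0],1],[[-0.0228,-0.0174,-0.0008],[0,0,0],1],[[-0.0228,-0.0174,-0.0008],[0,0,0],1],[[-0.0228,-0.0174,-0.0008],[0,0,0],1],[[-0.0228,-0.0174,-0.0008],[0,0,0],1],[[-0.0228,-0.0174,-0.0008],[0,0,0],1],[[-0.0228,-0.0174,-0.0008],[0,0,0],1],[[-0.0228,-0.0174,-0.0008],[0,0,0],1]]}}

```text
time_s: 2.57
tool_pos: [525.5, 152.6, 247.6]
ee_rot: [0.0, 0.149, 0.989, 0.0]
force: [-0.7, 0.1, -0.0]
gripper_width: 85.7
finger_force: 0.0
```

```bash
cat > look.py <<'E'
from h import *
import sys,pickle
n=sys.argv[1]
s=sensors.sense(); cal=eyes.calibration("wrist"); im,d=eyes.camera("wrist"); cv2.imwrite(f"pics/{n}.png",im[:,:,::-1])
print(s["time_s"],np.round(s["tool_pos"],1),np.round(s["ee_rot"],3),np.round(s["joints"],2),s["force"])
out={}
for t in sys.argv[2:]:
    q=models.pinpoint(t,"wrist")[:1]
    for e in q:
        xy=e["xy"]; u,v=np.int32(np.round(xy)); out[t]=ray(cal,xy)
        K=np.array(cal["camera_matrix"]);o,dd=out[t]
        print(t,np.round(xy,1),round(e["conf"],2),"depthpt",np.round(o+dd*d[min(v,419),min(u,559)],1) )
np.savez(f"{n}.npz",im=im,d=d); pickle.dump((cal,out),open(f"{n}.pkl","wb"))
E
python3 look.py w1 plunger cross_bar sleeve_seat finger_knob pointer bowl turntable
```

```text
2.5667 [525.5 152.6 247.6] [0.    0.149 0.989 0.   ] [-0.78  0.11  0.45  1.71 -0.05  1.33  0.96] [-0.72784937  0.11270124 -0.00497992]
plunger [281.5 209.4] 0.89 depthpt [522.4 157.7 152.1]
cross_bar [282.5 198. ] 0.72 depthpt [515.4 160.7 147.7]
sleeve_seat [282.3 193.6] 0.72 depthpt [514.2 161.  139.6]
finger_knob [109.9 270.9] 0.91 depthpt [556.2 -41.9  81.4]
pointer [115.7 136.6] 0.72 depthpt [426.3 -14.4  -0.6]
bowl [185.9 241.9] 0.64 depthpt [556.9  39.6  56.9]
```

View pics/w1.png

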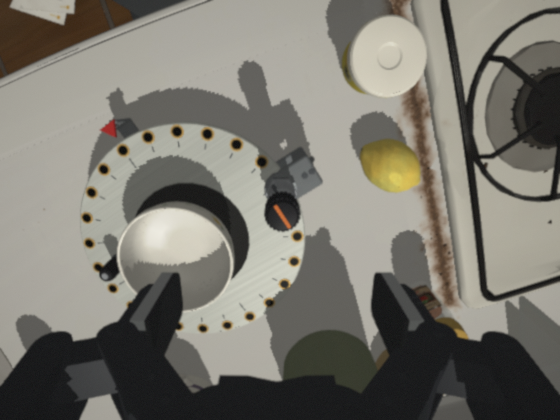

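The wrist view shows the plunger knob at (282,211) with its orange line, the finger knob at (108,268), the bowl at (178,255) and the red pointer at (112,128). Next I measure the knob's axis from depth.

```bash
cat > cloud.py <<'E'
from h import *
import pickle
def cloud(n):
    cal,out=pickle.load(open(n+".pkl","rb"));f=np.load(n+".npz");im,d=f["im"],f["d"]
    v,u=np.mgrid[0:420,0:560];K=np.array(cal["camera_matrix"]);D=np.array(cal["D"],float)
    p=cv2.undistortPoints(np.stack([u,v],-1).reshape(-1,1,2).astype(float),K,D)[:,0]
    q=cal["rotation"];M=R.from_quat([q[1],q[2],q[3],q[0]]).as_matrix()
    P=np.c_[p[:,0],-p[:,1],-np.ones(len(p))]*d.reshape(-1,1)@M.T+np.array(cal["origin"])
    return im,P.reshape(420,560,3),d,cal,out
def circ(P):
    c,r=cv2.minEnclosingCircle(P[:,:2].astype(np.float32)); return np.round(c,1),round(r,1)
E
python3 - <<'E'
from cloud import *
im,P,d,cal,out=cloud("w1")
print("plunger@140",atz(out["plunger"],140),"fk@70",atz(out["finger_knob"],70),"pointer@44",atz(out["pointer"],44),"bowl@50",atz(out["bowl"],50))
W=P[180:240,255:310].reshape(-1,3); I=im[180:240,255:310].reshape(-1,3).astype(int)
k=(W[:,2]>147)&(W[:,2]<157); print("knob top",k.sum(),circ(W[k]),np.median(W[k,2]))
o=k&(I[:,0]>I[:,2]+60); c=W[o,:2]-W[o,:2].mean(0); u,s,vt=np.linalg.svd(c); print("orange",o.sum(),W[o].mean(0),np.degrees(np.arctan2(vt[0,1],vt[0,0])))
W=P[245:290,90:130].reshape(-1,3);k=(W[:,2]>80)&(W[:,2]<88);print("fk top",k.sum(),circ(W[k]),np.median(W[k,2]))
W=P[190:320,100:240].reshape(-1,3);k=(W[:,2]>98)&(W[:,2]<106);print("bowl rim",k.sum(),circ(W[k]),np.median(W[k,2]))
W=P[110:345,75:310].reshape(-1,3);k=(W[:,2]>46)&(W[:,2]<50.5);print("wheel",k.sum(),circ(W[k]),np.median(W[k,2]))
I=im.astype(int);m=(I[...,0]>120)&(I[...,1]<70)&(np.mgrid[0:420,0:560][0]<200);print("ptr",m.sum(),P[m].mean(0), P[m].min(0),P[m].max(0))
E
```

```text
plunger@140 [526.20580302 156.69845004 140.        ] fk@70 [560.14617132 -49.92892298  70.        ] pointer@44 [428.86244278   7.41613553  44.        ] bowl@50 [559.08816329  36.76042622  50.        ]
knob top 958 (array([527.4, 156.7]), 14.1) 151.30342660092026
orange 122 [527.61519688 156.45952797 152.24895689] 14.52346970693594
fk top 255 (array([547.2, -31. ]), 27.3) 83.54646249724846
bowl rim 972 (array([559. ,  37.9]), 58.0) 99.74343266582522
wheel 23513 (array([553. ,  55.8]), 143.4) 47.6562586591225
ptr 123 [419.29033061   4.20062215  43.43187792] [412.70542589 -22.7192301   -1.82829412] [427.67796375  11.17379875  46.3044926 ]
```

>>> {"api": "play_rows", "payload": {"series": [[[-0.0007,0.0044,0],[0,0,0],1],[[0,0,0.02],[0,0,0],1],[[0,0,0.02],[0,0,0],1],[[0,0,0.02],[0,0,0],1],[[0,0,0.02],[0,0,0],1],[[0,0,0.015],[0,0,0],1],[[0,0,0.012],[0,0,0],1],[[0,0,0.01],[0,0,0],1],[[0,0,0.0075],[0,0,0],1],[[0,0,0],[0,0,0],1],[[0,0,0],[0,0,0],1]]}}

```text
time_s: 3.88
tool_pos: [526.9, 157.9, 123.0]
ee_rot: [0.0, 0.149, 0.989, -0.0]
force: [-0.3, 0.2, -0.1]
gripper_width: 85.4
finger_force: 0.0
```

```bash
python3 look.py w2 plunger
```

```text
3.8833 [526.9 157.9 123. ] [ 0.     0.149  0.989 -0.   ] [-0.76  0.23  0.44  1.86 -0.11  1.08  0.99] [-0.3485699   0.18423425 -0.13540661]
plunger [274.7 300.9] 0.83 depthpt [520.8 159.4 151.6]
```

View pics/w2.png

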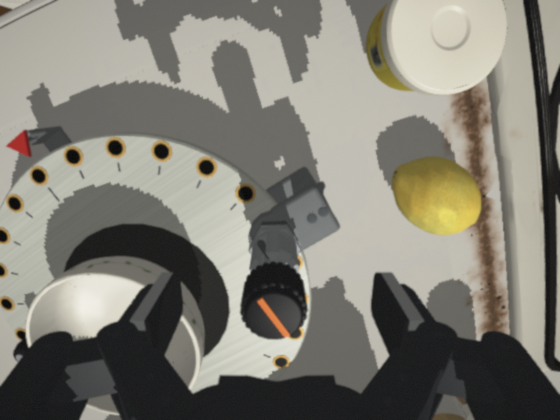

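The knob at (274,305) is centred between the fingers, and the sleeve shows below it at (275,245). I refine the centre and estimate the rim height from the same image.

```bash
python3 - <<'E'
from cloud import *
im,P,d,cal,out=cloud("w2")
W=P[250:350,235:320].reshape(-1,3); I=im[250:350,235:320].reshape(-1,3).astype(int)
k=(W[:,2]>149)&(W[:,2]<156); print("knob top",k.sum(),circ(W[k]),np.median(W[k,2]))
for v in range(210,304,4): print(v,np.round(P[v,274],1),im[v,274])
E
```

```text
knob top 2422 (array([527. , 156.8]), 13.7) 151.67304759778574
210 [509.9 161.8  69. ] [64 65 65]
214 [511.6 161.3  71.4] [67 68 68]
218 [514.4 160.4  70.7] [69 70 70]
222 [515.7 160.   74. ] [49 51 51]
226 [514.8 160.4  83.5] [81 82 82]
230 [515.1 160.4  89.3] [82 83 82]
234 [514.9 160.5  95.8] [80 81 82]
238 [515.3 160.4 100.6] [80 81 81]
242 [515.5 160.4 105.5] [80 81 81]
246 [515.4 160.4 110.8] [81 82 82]
250 [515.3 160.5 115.9] [81 82 82]
254 [516.5 160.1 117.7] [87 89 88]
258 [518.8 159.4 117.1] [89 90 90]
262 [514.4 160.9 130.7] [41 42 42]
266 [514.4 161.  134.6] [23 23 21]
270 [514.  161.1 138.9] [22 25 24]
274 [514.8 160.9 140.9] [22 22 21]
278 [514.7 160.9 144.6] [25 27 26]
282 [514.6 161.  147.9] [25 25 25]
286 [516.  160.6 148.6] [34 35 32]
290 [517.2 160.2 149.4] [23 22 25]
294 [517.4 160.1 152.1] [47 47 48]
298 [519.4 159.5 151.6] [56 56 55]
302 [521.5 158.9 151.2] [58 59 59]
```

>>> {"api": "play_rows", "payload": {"series": [[[-0.0003,-0.001,0],[0,0,0],1],[[0,0,0],[0,0,0],-1],[[0,0,0],[0,0,0],-1],[[0,0,0],[0,0,0],-1],[[0,0,0],[0,0,0],-1],[[0,0,0],[0,0,0],-1],[[0,0,0],[0,0,0],-1],[[0,0,0],[0,0,0],-1],[[0,0,0],[0,0,0],-1],[[0,0,0],[0,0,0],-1],[[0,0,0],[0,0,0],-1],[[0,0,0],[0,0,0],-1]], "newtons": 40}}

```text
time_s: 4.98
tool_pos: [526.9, 156.8, 123.0]
ee_rot: [0.0, 0.149, 0.989, 0.0]
force: [-1.3, -1.0, 4.8]
gripper_width: 26.5
finger_force: 39.2
```

>>> {"api": "play_rows", "payload": {"series": [[[0,0,-0.002],[0,0,0],-1],[[0,0,-0.002],[0,0,0],-1],[[0,0,-0.002],[0,0,0],-1],[[0,0,-0.002],[0,0,0],-1],[[0,0,-0.002],[0,0,0],-1],[[0,0,-0.002],[0,0,0],-1],[[0,0,0],[0,0,0],-1],[[0,0,0],[0,0,0],-1]]}}

```text
time_s: 5.65
tool_pos: [526.7, 156.7, 134.9]
ee_rot: [-0.0, 0.149, 0.989, -0.0]
force: [2.0, 0.6, -6.9]
gripper_width: 26.6
finger_force: 39.9
```

```bash
python3 look.py w3 plunger; python3 - <<'E'
from cloud import *
im,P,d,cal,out=cloud("w3")
for v in range(226,330,4): print(v,np.round(P[v,274],1),im[v,274])
print(sensors.sense())
E
```

```text
5.65 [526.7 156.7 134.9] [-0.     0.149  0.989 -0.   ] [-0.76  0.21  0.44  1.85 -0.1   1.1   0.99] [ 1.99224787  0.6469677  -6.85086854]
plunger [272.5 299.2] 0.7 depthpt [519.9 157.4 162.9]
226 [515.2 158.9  93.5] [79 81 82]
230 [514.9 159.1 100.8] [80 82 82]
234 [515.2 159.  106.1] [81 82 81]
238 [514.9 159.2 112.7] [81 81 81]
242 [514.7 159.3 118.5] [87 88 87]
246 [517.5 158.4 117.1] [89 91 91]
250 [519.4 157.8 117.7] [86 87 87]
254 [522.3 156.9 116.1] [49 51 51]
258 [523.  156.7 119.3] [75 76 76]
262 [513.7 159.8 143.4] [32 33 33]
266 [449.8 180.9 276.9] [23 24 24]
270 [514.3 159.7 149.8] [23 23 22]
274 [514.  159.8 153.8] [21 20 22]
278 [513.8 159.9 157.5] [22 23 24]
282 [515.2 159.5 158.3] [33 32 34]
286 [516.  159.2 159.9] [25 25 26]
290 [516.5 159.1 162.2] [25 25 26]
294 [517.8 158.7 162.9] [52 52 53]
298 [519.  158.3 163.8] [58 57 57]
302 [521.  157.7 163.3] [56 57 58]
306 [522.5 157.2 163.8] [64 61 58]
310 [523.7 156.9 164.7] [195 114  67]
314 [525.4 156.3 164.8] [223 133  76]
318 [527.4 155.7 164.5] [210 121  70]
322 [529.7 155.  163.9] [77 66 62]
326 [531.5 154.4 164. ] [61 61 60]
{'time_s': 5.75, 'joints': array([-0.76038692,  0.2111358 ,  0.44288331,  1.85097762, -0.10081585,
        1.10169435,  0.99060053]), 'joint_velocities': array([ 0.00078771,  0.00017898, -0.00041487,  0.00066489, -0.00099236,
        0.00052088, -0.0007985 ]), 'joint_torque': array([-9.57622658e-02, -5.14547002e+01,  4.27071512e+00, -3.91324210e+01,
       -1.10246002e-02,  6.09604530e-01, -2.46871954e-03]), 'tool_pos': array([526.66723495, 156.72903018, 134.76100172]), 'ee_rot': array([-1.27337531e-04,  1.49332830e-01,  9.88786975e-01, -8.69970691e-05]), 'force': array([ 1.96820612, -0.10577739, -6.83998212]), 'ft_torque': array([ 0.06903258, -0.34540993, -0.00156964]), 'finger_force': 39.85837519168854, 'gripper_width': 26.750936431609425}
```

>>> {"api": "play_rows", "payload": {"series": [[[0,0,-0.001],[0,0,0],-1],[[0,0,-0.001],[0,0,0],-1],[[0,0,-0.0005],[0,0,0],-1],[[0,0,0],[0,0,0],-1],[[0,0,0],[0,0,0],-1]]}}

```text
time_s: 6.17
tool_pos: [526.7, 156.7, 137.3]
ee_rot: [-0.0, 0.149, 0.989, -0.0]
force: [0.6, -0.8, -6.6]
gripper_width: 26.5
finger_force: 39.9
```

>>> {"api": "play_rows", "payload": {"series": [[[0,0,-0.0005],[0,0,0],-1],[[0,0,-0.0005],[0,0,0],-1],[[0,0,0],[0,0,0],-1],[[0,0,0],[0,0,0],-1]]}}

```text
time_s: 6.5
tool_pos: [526.7, 156.7, 138.3]
ee_rot: [-0.0, 0.149, 0.989, -0.0]
force: [1.3, 0.1, -7.2]
gripper_width: 26.9
finger_force: 39.9
```

>>> {"api": "play_rows", "payload": {"series": [[[0,0,-0.0005],[0,0,0],-1],[[0,0,0],[0,0,0],-1],[[0,0,0],[0,0,0],-1]]}}

```text
time_s: 6.75
tool_pos: [526.7, 156.7, 138.8]
ee_rot: [-0.0, 0.149, 0.989, -0.0]
force: [0.9, -0.2, -8.4]
gripper_width: 27.2
finger_force: 39.9
```

>>> {"api": "play_rows", "payload": {"series": [[[0,0,-0.0005],[0,0,0],-1],[[0,0,0],[0,0,0],-1],[[0,0,0],[0,0,0],-1]]}}

```text
time_s: 7.0
tool_pos: [526.8, 156.7, 139.3]
ee_rot: [-0.0, 0.149, 0.989, -0.0]
force: [0.5, -0.5, -7.4]
gripper_width: 27.0
finger_force: 39.9
```

>>> {"api": "play_rows", "payload": {"series": [[[0,0,0],[0,0,-0.04],-1],[[0,0,0],[0,0,-0.04],-1],[[0,0,0],[0,0,-0.04],-1],[[0,0,0],[0,0,0],-1]]}}

```text
time_s: 7.33
tool_pos: [526.7, 156.5, 139.3]
ee_rot: [-0.0, 0.089, 0.996, -0.0]
force: [0.0, -0.7, -7.2]
gripper_width: 26.7
finger_force: 39.9
```

```bash
cat > or.py <<'E'
from cloud import *
import sys
im,P,d,cal,out=cloud(sys.argv[1])
I=im.astype(int);v,u=np.mgrid[0:420,0:560]
m=(I[...,0]>I[...,2]+60)&(np.hypot(P[...,0]-527,P[...,1]-156.8)<16)&(P[...,2]>140)
W=P[m];c=W[:,:2]-W[:,:2].mean(0);vt=np.linalg.svd(c,full_matrices=False)[2]
print("orange",m.sum(),W.mean(0).round(1),np.degrees(np.arctan2(vt[0,1],vt[0,0]))%180,np.percentile(W[:,2],[10,50,90]).round(1))
s=sensors.sense();print(s["force"].round(1),s["ft_torque"].round(3),s["tool_pos"].round(1))
E
for n in w3; do python3 or.py $n; done; python3 look.py w4 plunger; python3 or.py w4
```

```text
orange 347 [527.5 156.5 164.1] 14.945295952177332 [163.4 164.1 164.8]
[ 0.  -0.7 -7.2] [-0.228 -0.01   0.033] [526.7 156.5 139.3]
7.3333 [526.7 156.5 139.3] [-0.     0.089  0.996 -0.   ] [-0.75  0.21  0.43  1.85 -0.09  1.11  1.11] [ 3.14246440e-04 -6.74303147e-01 -7.24886912e+00]
plunger [276.4 300.2] 0.88 depthpt [520.5 158.  167.5]
orange 344 [527.5 156.5 168.5] 21.942071743668137 [167.7 168.5 169.3]
[-1.1 -1.  -8.1] [-0.264 -0.033 -0.034] [526.7 156.5 139.3]
```

>>> {"api": "play_rows", "payload": {"series": [[[0,0,0],[0,0,-0.05],-1],[[0,0,0],[0,0,-0.05],-1],[[0,0,0],[0,0,-0.05],-1],[[0,0,0],[0,0,-0.05],-1],[[0,0,0],[0,0,0],-1]]}}

```text
time_s: 7.85
tool_pos: [526.7, 156.1, 139.2]
ee_rot: [-0.0, -0.01, 1.0, -0.0]
force: [0.1, -2.5, -7.4]
gripper_width: 26.6
finger_force: 39.9
```

```bash
python3 look.py w5 plunger; python3 or.py w5
```

```text
7.85 [526.7 156.1 139.2] [-0.   -0.01  1.   -0.  ] [-0.73  0.2   0.41  1.84 -0.09  1.11  1.3 ] [ 0.12034762 -2.50074528 -7.41116948]
plunger [275.8 299.1] 0.58 depthpt [519.2 156.4 168.6]
orange 346 [527.7 156.5 168.4] 33.21542307100152 [167.6 168.4 169.2]
[ 0.3 -3.6 -7. ] [-0.787  0.038 -0.02 ] [526.7 156.2 139.2]
```

>>> {"api": "play_rows", "payload": {"series": [[[0,0,0],[0,0,-0.056],-1],[[0,0,0],[0,0,-0.056],-1],[[0,0,0],[0,0,-0.056],-1],[[0,0,0],[0,0,-0.056],-1],[[0,0,0],[0,0,-0.056],-1],[[0,0,0],[0,0,-0.056],-1],[[0,0,0],[0,0,-0.056],-1],[[0,0,0],[0,0,-0.056],-1],[[0,0,0],[0,0,-0.056],-1],[[0,0,0],[0,0,-0.056],-1],[[0,0,0],[0,0,-0.056],-1],[[0,0,0],[0,0,-0.056],-1],[[0,0,0],[0,0,-0.056],-1],[[0,0,0],[0,0,0],-1]]}}

```text
time_s: 9.12
tool_pos: [527.3, 154.9, 139.2]
ee_rot: [-0.0, -0.365, 0.931, -0.001]
force: [1.6, -7.5, -7.5]
gripper_width: 26.7
finger_force: 40.0
```

```bash
python3 look.py w6 plunger; python3 or.py w6
```

```text
9.1167 [527.3 154.9 139.2] [-0.    -0.365  0.931 -0.001] [-0.66  0.2   0.33  1.84 -0.07  1.11  2.01] [ 1.64875078 -7.46946428 -7.50779495]
plunger [275.9 300. ] 0.73 depthpt [522.8 152.1 166.7]
orange 322 [527.9 156.7 168.4] 74.59871244107615 [167.7 168.4 169.2]
[ 1.2 -6.7 -7.6] [-1.592 -0.362  0.005] [527.3 154.8 139.2]
```

>>> {"api": "play_rows", "payload": {"series": [[[0,0,0.001],[0,0,0],-1],[[0,0,0.001],[0,0,0],-1],[[0,0,0.001],[0,0,0],-1],[[0,0,0.001],[0,0,0],-1],[[0,0,0],[0,0,0],-1]]}}

```text
time_s: 9.63
tool_pos: [527.3, 154.8, 135.1]
ee_rot: [-0.0, -0.364, 0.932, -0.001]
force: [2.5, -6.9, -7.0]
gripper_width: 26.6
finger_force: 40.0
```

```bash
python3 look.py w7 plunger; python3 or.py w7
```

```text
9.6333 [527.3 154.8 135.1] [-0.    -0.364  0.932 -0.001] [-0.66  0.21  0.33  1.85 -0.07  1.1   2.01] [ 2.4980571  -6.94397608 -7.0427483 ]
plunger [275.6 297. ] 0.81 depthpt [521.3 150.6 163.8]
orange 315 [527.9 156.7 164.3] 74.51701599577378 [163.6 164.3 165.1]
[ 1.5 -7.3 -6.3] [-1.664 -0.398 -0.077] [527.3 154.8 135.2]
```

>>> {"api": "play_rows", "payload": {"series": [[[0,0,0.0005],[0,0,0],-1],[[0,0,0.0005],[0,0,0],-1],[[0,0,0],[0,0,0],-1],[[0,0,0],[0,0,0],-1]]}}

```text
time_s: 10.07
tool_pos: [527.4, 154.9, 134.6]
ee_rot: [-0.0, -0.364, 0.932, -0.001]
force: [0.9, -6.9, -3.8]
gripper_width: 26.7
finger_force: 40.4
```

>>> {"api": "play_rows", "payload": {"series": [[[0,0,0.0003],[0,0,0],-1],[[0,0,0],[0,0,0],1],[[0,0,0],[0,0,0],1],[[0,0,0],[0,0,0],1],[[0,0,0],[0,0,0],1],[[0,0,0],[0,0,0],1],[[0,0,0],[0,0,0],1],[[0,0,0],[0,0,0],1],[[0,0,0],[0,0,0],1]]}}

```text
time_s: 10.82
tool_pos: [526.8, 156.8, 134.0]
ee_rot: [0.0, -0.365, 0.931, 0.0]
force: [0.1, -0.3, -0.2]
gripper_width: 85.5
finger_force: 0.0
```

```bash
python3 look.py w8 plunger; python3 or.py w8
```

```text
10.8167 [526.8 156.8 134. ] [ 0.    -0.365  0.931  0.   ] [-0.66  0.21  0.32  1.85 -0.07  1.1   2.01] [ 0.12462985 -0.26555475 -0.1883385 ]
plunger [268.3 297.9] 0.67 depthpt [522.9 150.5 163.3]
orange 340 [527.8 156.3 163.8] 75.24964086114767 [163.1 163.8 164.5]
[ 0.1 -0.  -0.5] [ 0.016  0.01  -0.03 ] [526.8 156.8 134. ]
```

Knob is released, up 12 mm and turned 60°. Next I rise, move over the finger knob and turn so the fingers close along the wheel's tangent.

>>> {"api": "play_rows", "payload": {"series": [[[0,0,-0.02],[0,0,0],1],[[0,0,-0.03],[0,0,0],1],[[0,0,-0.03],[0,0,0],1],[[0,0,-0.02],[0,0,0],1],[[0.0195,-0.0287,0],[0,0,0],1],[[0.0195,-0.0287,0],[0,0,0],1],[[0.0195,-0.0287,0],[0,0,0],1],[[0.0195,-0.0287,0],[0,0,0],1],[[0.0195,-0.0287,0],[0,0,0],1],[[0.0195,-0.0287,0],[0,0,0],1],[[0,0,0],[0,0,0],1]]}}

```text
time_s: 11.83
tool_pos: [558.1, -57.4, 234.5]
ee_rot: [-0.0, -0.361, 0.933, -0.002]
force: [-0.7, -1.2, 0.6]
gripper_width: 85.5
finger_force: 0.0
```

>>> {"api": "play_rows", "payload": {"series": [[[0,0,0],[0,0,0.1164],0],[[0,0,0],[0,0,0.1164],0],[[0,0,0],[0,0,0.1164],0],[[0,0,0],[0,0,0.1164],0],[[0,0,0],[0,0,0.1164],0],[[0,0,0],[0,0,0.1164],0],[[0,0,0],[0,0,0.1164],0],[[0,0,0],[0,0,0.1164],0],[[0,0,0],[0,0,0.1164],0],[[0,0,0],[0,0,0.1164],0],[[0,0,0],[0,0,0.1164],0],[[0,0,0],[0,0,0.1164],0],[[0,0,0],[0,0,0.1164],0],[[0,0,0],[0,0,0.1164],0],[[0,0,0],[0,0,0.1164],0],[[0,0,0],[0,0,0.1164],0],[[0,0,0],[0,0,0.1164],0],[[0,0,0],[0,0,0.1164],0],[[0,0,0],[0,0,0.1164],0],[[0,0,0],[0,0,0.1164],0]]}}

```text
time_s: 13.5
tool_pos: [558.1, -48.8, 234.0]
ee_rot: [-0.0, 0.712, 0.702, -0.0]
force: [0.1, -0.8, -0.7]
gripper_width: 42.5
finger_force: 0.0
```

```bash
python3 look.py w9 finger_knob pointer bowl plunger; python3 - <<'E'
from cloud import *
im,P,d,cal,out=cloud("w9")
for t,z in(("finger_knob",70),("pointer",44),("bowl",50),("plunger",152)):
    if t in out: print(t,atz(out[t],z).round(1))
m=(np.hypot(P[...,0]-558,P[...,1]+49)<20)&(P[...,2]>80)&(P[...,2]<88);print("fk top",m.sum(),circ(P[m]),np.median(P[m][:,2]))
E
```

```text
13.5 [558.1 -48.8 234. ] [-0.     0.712  0.702 -0.   ] [-0.62  0.17  0.71  1.71 -0.11  1.3   0.1 ] [ 0.13266869 -0.76541316 -0.67746558]
finger_knob [277.6 189.4] 0.85 depthpt [558.  -43.7  83.8]
pointer [144.8 130.6] 0.55 depthpt [416.5   6.4  16. ]
bowl [276.2  94.6] 0.91 depthpt [558.   38.7  57. ]
finger_knob [558.  -47.3  70. ]
pointer [427.5   8.3  44. ]
bowl [558.   38.9  50. ]
fk top 241 (array([559. , -47.8]), 8.2) 83.02953925209238
```

View pics/w9.png

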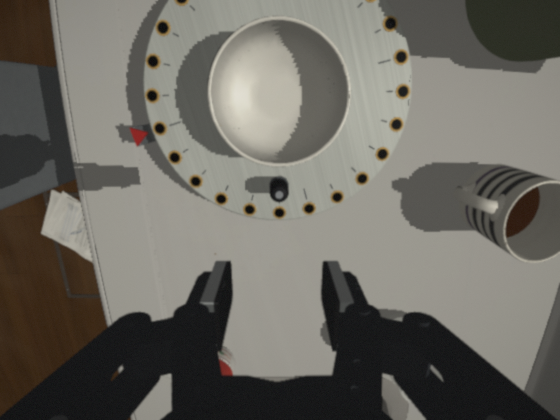

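The wrist view shows the finger knob at (279,188) between the fingers' plane. The bowl at (279,90) is undisturbed and the pointer is at (140,135). The knob measures (558,-48), at a radius of 89 mm as expected.

>>> {"api": "play_rows", "payload": {"series": [[[0.001,0,0.02],[0,0,0],0],[[0,0,0.03],[0,0,0],0],[[0,0,0.03],[0,0,0],0],[[0,0,0.025],[0,0,0],0],[[0,0,0.02],[0,0,0],0],[[0,0,0.02],[0,0,0],0],[[0,0,0.015],[0,0,0],0],[[0,0,0.01],[0,0,0],0],[[0,0,0.004],[0,0,0],0],[[0,0,0],[0,0,0],-0.4],[[0,0,0],[0,0,0],-0.4],[[0,0,0],[0,0,0],-0.4],[[0,0,0],[0,0,0],-0.4]], "newtons": 20}}

```text
time_s: 14.83
tool_pos: [558.9, -48.0, 61.0]
ee_rot: [0.0, 0.71, 0.704, 0.001]
force: [-0.4, 0.5, -0.4]
gripper_width: 25.6
finger_force: 0.0
```

```bash
python3 - <<'E'
from h import *
s=sensors.sense();p=s["tool_pos"];A=np.array([557.3,41.3]);print(p,s["joints"].round(2))
v=p[:2]-A;print(np.hypot(*v),np.degrees(np.arctan2(v[1],v[0])))
# chord per row: tool rotates +z by th each row, n rows; tool x=radially inward, y = ccw tangent
r_=89.5
for n in (15,):
    th=np.radians(75)/n
    print(th, "dx",r_*(1-np.cos(th)),"dy",-r_*np.sin(th))
E
```

```text
[558.8910912  -48.01312723  60.99385595] [-0.55  0.36  0.66  1.9  -0.26  0.97  0.22]
89.3272985575044 -88.9793978647164
0.08726646259971647 dx 0.3405745207887737 dy -7.800438975915406
```

>>> {"api": "play_rows", "payload": {"series": [[[0.0001,-0.0029,0],[0,0,0.0327],-0.4],[[0.0001,-0.0029,0],[0,0,0.0327],-0.4],[[0.0002,-0.0058,0],[0,0,0.0654],-0.4],[[0.0002,-0.0058,0],[0,0,0.0654],-0.4],[[0.0002,-0.0058,0],[0,0,0.0654],-0.4],[[0.0002,-0.0058,0],[0,0,0.0654],-0.4],[[0.0002,-0.0058,0],[0,0,0.0654],-0.4],[[0.0002,-0.0058,0],[0,0,0.0654],-0.4],[[0.0002,-0.0058,0],[0,0,0.0654],-0.4],[[0.0002,-0.0058,0],[0,0,0.0654],-0.4],[[0,0,0],[0,0,0],-0.4]]}}

```text
time_s: 15.75
tool_pos: [508.8, -31.8, 60.5]
ee_rot: [-0.0, 0.884, 0.467, 0.0]
force: [-0.3, 0.4, -0.2]
gripper_width: 25.3
finger_force: 0.0
```

```bash
cat > st.py <<'E'
from h import *
import sys
s=sensors.sense();p=s["tool_pos"];A=np.array([557.3,41.3]);v=p[:2]-A
q=s["ee_rot"];y=R.from_quat([q[1],q[2],q[3],q[0]]).as_matrix()
print(p.round(1),"r",np.hypot(*v).round(1),"ang",np.degrees(np.arctan2(v[1],v[0]))%360,"toolx",np.degrees(np.arctan2(y[1,0],y[0,0]))%360,s["joints"].round(2),s["force"].round(1),s["gripper_width"])
E
python3 st.py; python3 look.py w10 finger_knob bowl; python3 - <<'E'
from cloud import *
im,P,d,cal,out=cloud("w10")
for t,z in(("finger_knob",70),("bowl",50)):
    if t in out: print(t,atz(out[t],z).round(1))
s=sensors.sense()["tool_pos"]
m=(np.hypot(P[...,0]-s[0],P[...,1]-s[1])<16)&(P[...,2]>80)&(P[...,2]<87)&(im.max(-1)<90);print("fk top",m.sum(),circ(P[m]) if m.any() else 0)
E
```

```text
[508.8 -31.8  60.5] r 87.7 ang 236.4143618735705 toolx 55.629876475753186 [-0.73  0.27  0.8   2.02 -0.24  0.94 -0.4 ] [-0.3  0.4 -0.2] 25.292158102870626
15.75 [508.8 -31.8  60.5] [-0.     0.884  0.467  0.   ] [-0.73  0.27  0.8   2.02 -0.24  0.94 -0.4 ] [-0.29430413  0.39560447 -0.190591  ]
finger_knob [274.1 286.9] 0.68 depthpt [510.7 -24.9  81.8]
bowl [279.4  89.8] 0.87 depthpt [556.5  38.1  57.5]
finger_knob [506.6 -30.7  70. ]
bowl [556.7  38.3  50. ]
fk top 1142 (array([509.7, -32. ]), 15.9)
```

>>> {"api": "play_rows", "payload": {"series": [[[0.0001,-0.0058,0],[0,0,0.0645],-0.4],[[0.0001,-0.0058,0],[0,0,0.0645],-0.4],[[0.0001,-0.0058,0],[0,0,0.0645],-0.4],[[0.0001,-0.0058,0],[0,0,0.0645],-0.4],[[0.0001,-0.0058,0],[0,0,0.0645],-0.4],[[0.0001,-0.0058,0],[0,0,0.0645],-0.4],[[0.0001,-0.0058,0],[0,0,0.0645],-0.4],[[0.0001,-0.0058,0],[0,0,0.0645],-0.4],[[0.0001,-0.0058,0],[0,0,0.0645],-0.4],[[0.0001,-0.0058,0],[0,0,0.0645],-0.4],[[0.0001,-0.003,0],[0,0,0.033],-0.4],[[0.0001,-0.0025,0],[0,0,0.03],-0.4],[[0,0,0],[0,0,0],-0.4],[[0,0,0],[0,0,0],-0.4]]}}

```text
time_s: 17.07
tool_pos: [472.7, 17.5, 60.2]
ee_rot: [0.0, 0.991, 0.133, 0.0]
force: [0.4, -0.4, 0.5]
gripper_width: 25.5
finger_force: 0.0
```

```bash
python3 st.py; python3 look.py w11 finger_knob bowl pointer; python3 - <<'E'
from cloud import *
im,P,d,cal,out=cloud("w11")
for t,z in(("finger_knob",70),("bowl",50),("pointer",44)):
    if t in out: print(t,atz(out[t],z).round(1))
E
```

```text
[472.7  17.5  60.2] r 87.9 ang 195.70512314966885 toolx 15.321017385693079 [-0.98  0.2   0.94  2.11 -0.21  0.92 -1.23] [ 0.4 -0.4  0.5] 25.52291526191623
17.0667 [472.7  17.5  60.2] [0.    0.991 0.133 0.   ] [-0.98  0.2   0.94  2.11 -0.21  0.92 -1.23] [ 0.37749543 -0.4009815   0.47086058]
finger_knob [277.5 284.7] 0.66 depthpt [479.6  19.9  81.9]
bowl [278.5  84.9] 0.97 depthpt [555.5  40.2  56.1]
pointer [271.4 328.2] 0.91 depthpt [416.6   6.4  26.5]
finger_knob [472.8  18.   70. ]
bowl [555.8  40.3  50. ]
pointer [429.6   9.7  44. ]
```

View pics/w11.png

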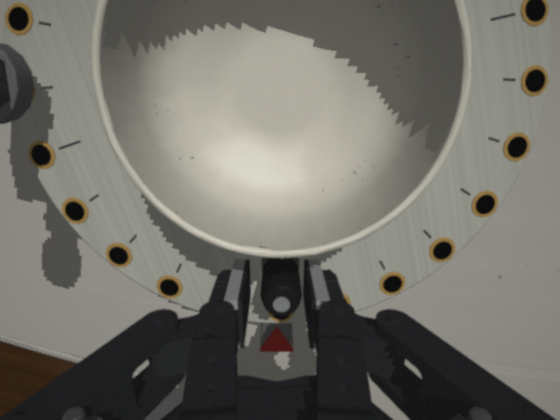

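The knob at (281,300) stands freely between the fingers and in line with the red pointer at (277,338). I open and withdraw straight up.

>>> {"api": "play_rows", "payload": {"series": [[[0,0,0],[0,0,0],0],[[0,0,0],[0,0,0],0],[[0,0,0],[0,0,0],0],[[0,0,-0.01],[0,0,0],0],[[0,0,-0.02],[0,0,0],0],[[0,0,-0.03],[0,0,0],0],[[0,0,-0.03],[0,0,0],0],[[0,0,-0.03],[0,0,0],0],[[0,0,-0.03],[0,0,0],0],[[0,0,-0.01],[0,0,0],0],[[0,0,0],[0,0,0],0],[[0,0,0],[0,0,0],0],[[0,0,0],[0,0,0],0]]}}

```text
time_s: 18.35
tool_pos: [471.8, 17.5, 219.1]
ee_rot: [0.0, 0.991, 0.132, -0.001]
force: [0.1, 0.3, -0.4]
gripper_width: 42.7
finger_force: 0.0
```

```bash
python3 st.py; python3 look.py w12 finger_knob bowl pointer plunger; python3 or.py w12; python3 - <<'E'
from cloud import *
im,P,d,cal,out=cloud("w12")
for t,z in(("finger_knob",70),("bowl",50),("pointer",44),("plunger",152)):
    if t in out: print(t,atz(out[t],z).round(1))
A=np.array([557.3,41.3]);a=np.radians(14.6)
m=(np.hypot(P[...,0]-471,P[...,1]-19)<14)&(P[...,2]>80)&(P[...,2]<88);c,_=circ(P[m]);v=np.array(c)-A
print("fk",c,m.sum(),"x,y in tt",v@[np.cos(a),np.sin(a)],v@[-np.sin(a),np.cos(a)])
E
```

```text
[471.8  17.5 219.1] r 88.8 ang 195.5340904228925 toolx 15.191204294804283 [-1.11 -0.11  0.94  1.93  0.09  1.27 -1.5 ] [ 0.1  0.3 -0.4] 42.71663569530981
18.35 [471.8  17.5 219.1] [ 0.     0.991  0.132 -0.001] [-1.11 -0.11  0.94  1.93  0.09  1.27 -1.5 ] [ 0.05975744  0.34875134 -0.42168081]
finger_knob [275.4 190.9] 0.72 depthpt [476.8  20.6  83.2]
bowl [276.6  92.3] 0.84 depthpt [555.9  41.   55. ]
pointer [275.4 228.5] 0.8 depthpt [417.1   4.7  13.2]
plunger [82.8 86.8] 0.68 depthpt [528.6 149.8 163.4]
orange 200 [528.  156.5 163.7] 75.51286120711474 [162.8 163.6 164.6]
[-0.7  1.   0.2] [0.004 0.006 0.027] [472.   17.5 219.3]
finger_knob [473.4  19.8  70. ]
bowl [556.1  41.   50. ]
pointer [428.6   7.7  44. ]
plunger [527.5 156.3 152. ]
fk [473.3  16.4] 268 x,y in tt -87.56409734073905 -2.9221322525795514
```

View pics/w12.png

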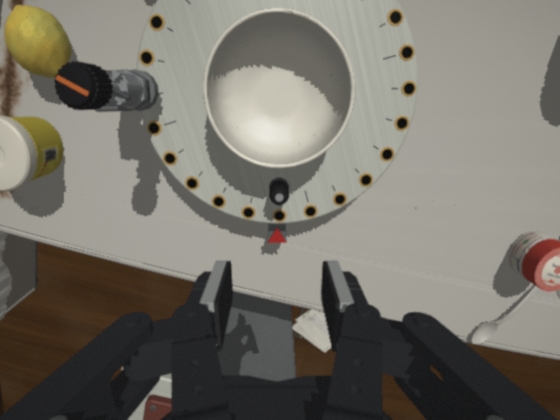

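The finger knob at (279,190) is in line with the pointer at (278,236), within 3 mm. The plunger at (83,86) is up and turned 61°, the bowl is centred, and the robot is clear, so I hand in.

```bash
python3 -c "
from h import *
print(r.sign_off())"
```

```text
the job is handed in; nothing more can be done
None
```

The job is handed in (no verdict was returned): by my last measurements the plunger rests 12 mm up and 61° round, the finger knob is within about 3 mm of the pointer line, the bowl is upright and central, and the arm is clear.

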